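# Move the spice jars to the new rack in reverse order

### The job

Move the four spice jars from the old wooden rack to the new white rack, one jar to each cell, in the reverse order, so that seen from the robot the jar that stood leftmost in the old rack ends up rightmost in the new one, and so on. Each must stand upright on the floor of its cell and be let go; do not tip any jar over on the way.

Things in the scene. Friction and masses are not known exactly. Their poses are not given: they have to be found in the camera images.
- rack_old: Old pale wood rack, full at the start, fixed, 274 (y) x 71 mm (x): four cells in a row, 61 x 61 mm inside, centres at x = 0, y = +99, +33, -33, -99 mm; cell floor at z = 6 mm, walls to 22, ends to 30 mm. Colour labels on its front (-x) ledge. Origin: centre of its underside; +x away from the robot, +y to its left; turned up to 7 degrees. Beware of the wall cabinet: its edge hangs 0.42 m above the worktop at x = 0.62 m.
- rack_new: New white rack with grey ends, empty at the start, fixed, at the left or right of the old one, 274 (y) x 71 mm (x): four cells in a row, 61 x 61 mm inside, centres at x = 0, y = +99, +33, -33, -99 mm; cell floor at z = 6 mm, walls to 22, ends to 26 mm. Origin: centre of its underside, on the worktop; +x away from the robot, +y to the robot's left; turned up to 7 degrees.
- jar_yellow_centre (a point): Centre (half-way up) of the glass jar with yellow-tan spice and a black cap with a yellow dot on top: upright, round, 44 mm in diameter, 96 mm high (48 mm below and above this point), 0.1 to 0.2 kg; z axis up. Loose; starts in the old rack, in the cell behind the yellow label. Neighbours are 66 mm away, centre to centre: grip it front to back, across the row.
- jar_green_centre (a point): Centre (half-way up) of the glass jar with grey-green herb and a black cap with a green dot on top: upright, round, 44 mm in diameter, 96 mm high (48 mm below and above this point), 0.1 to 0.2 kg; z axis up. Loose; starts in the old rack, in the cell behind the green label. Neighbours are 66 mm away, centre to centre: grip it front to back, across the row.
- jar_red_centre (a point): Centre (half-way up) of the glass jar with pink-red spice and a black cap with a red dot on top: upright, round, 44 mm in diameter, 96 mm high (48 mm below and above this point), 0.1 to 0.2 kg; z axis up. Loose; starts in the old rack, in the cell behind the red label. Neighbours are 66 mm away, centre to centre: grip it front to back, across the row.
- jar_blue_centre (a point): Centre (half-way up) of the clear jar with a paper band and a plain blue cap: upright, round, 44 mm in diameter, 96 mm high (48 mm below and above this point), 0.1 to 0.2 kg; z axis up. Loose; starts in the old rack, in the cell behind the blue label. Neighbours are 66 mm away, centre to centre: grip it front to back, across the row.
- label_yellow: Flat yellow label, 14 x 44 x 5 mm, fixed on the front ledge of the old rack, 44 mm in front of the centre of the cell in which the yellow jar stands at the start; it stays there and so shows the old order. Origin: centre of its underside; axes as those of the old rack.
- label_green: Flat green label, 14 x 44 x 5 mm, fixed on the front ledge of the old rack, 44 mm in front of the centre of the cell in which the green jar stands at the start; it stays there and so shows the old order. Origin: centre of its underside; axes as those of the old rack.
- label_red: Flat red label, 14 x 44 x 5 mm, fixed on the front ledge of the old rack, 44 mm in front of the centre of the cell in which the red jar stands at the start; it stays there and so shows the old order. Origin: centre of its underside; axes as those of the old rack.
- label_blue: Flat blue label, 14 x 44 x 5 mm, fixed on the front ledge of the old rack, 44 mm in front of the centre of the cell in which the blue jar stands at the start; it stays there and so shows the old order. Origin: centre of its underside; axes as those of the old rack.
Things that resemble listed ones, but are neither listed nor needed, are in the scene too. What is shaped like the part that bears jar_green_centre but orange is not meant.

How it is judged (in metres and radians):
At the end, for the whole second after the job is handed in: Every jar stands upright (within 0.1 rad), on the cell floor of the new rack (height within 6 mm), within 15 mm of the centre of the cell that mirrors its old one (leftmost to rightmost, second from left to second from right, and so on), released and at rest (under 0.02 m/s) (((y of label_yellow in the frame of rack_old between 0.079 and 0.119 m and y of jar_yellow_centre in the frame of rack_new between -0.114 and -0.084 m) or (y of label_yellow in the frame of rack_old between 0.013 and 0.053 m and y of jar_yellow_centre in the frame of rack_new between -0.048 and -0.018 m) or (y of label_yellow in the frame of rack_old between -0.053 and -0.013 m and y of jar_yellow_centre in the frame of rack_new between 0.018 and 0.048 m) or (y of label_yellow in the frame of rack_old between -0.119 and -0.079 m and y of jar_yellow_centre in the frame of rack_new between 0.084 and 0.114 m)) and x of jar_yellow_centre in the frame of rack_new between -0.015 and 0.015 m and z of jar_yellow_centre in the frame of rack_new between 0.048 and 0.06 m and angle between each of jar_yellow_centre, jar_green_centre, jar_red_centre, jar_blue_centre's own z axis and vertical below 0.1 rad and linear speed of each of jar_yellow, jar_green, jar_red, jar_blue below 0.02 m/s and ((y of label_green in the frame of rack_old between 0.079 and 0.119 m and y of jar_green_centre in the frame of rack_new between -0.114 and -0.084 m) or (y of label_green in the frame of rack_old between 0.013 and 0.053 m and y of jar_green_centre in the frame of rack_new between -0.048 and -0.018 m) or (y of label_green in the frame of rack_old between -0.053 and -0.013 m and y of jar_green_centre in the frame of rack_new between 0.018 and 0.048 m) or (y of label_green in the frame of rack_old between -0.119 and -0.079 m and y of jar_green_centre in the frame of rack_new between 0.084 and 0.114 m)) and x of jar_green_centre in the frame of rack_new between -0.015 and 0.015 m and z of jar_green_centre in the frame of rack_new between 0.048 and 0.06 m and ((y of label_red in the frame of rack_old between 0.079 and 0.119 m and y of jar_red_centre in the frame of rack_new between -0.114 and -0.084 m) or (y of label_red in the frame of rack_old between 0.013 and 0.053 m and y of jar_red_centre in the frame of rack_new between -0.048 and -0.018 m) or (y of label_red in the frame of rack_old between -0.053 and -0.013 m and y of jar_red_centre in the frame of rack_new between 0.018 and 0.048 m) or (y of label_red in the frame of rack_old between -0.119 and -0.079 m and y of jar_red_centre in the frame of rack_new between 0.084 and 0.114 m)) and x of jar_red_centre in the frame of rack_new between -0.015 and 0.015 m and z of jar_red_centre in the frame of rack_new between 0.048 and 0.06 m and ((y of label_blue in the frame of rack_old between 0.079 and 0.119 m and y of jar_blue_centre in the frame of rack_new between -0.114 and -0.084 m) or (y of label_blue in the frame of rack_old between 0.013 and 0.053 m and y of jar_blue_centre in the frame of rack_new between -0.048 and -0.018 m) or (y of label_blue in the frame of rack_old between -0.053 and -0.013 m and y of jar_blue_centre in the frame of rack_new between 0.018 and 0.048 m) or (y of label_blue in the frame of rack_old between -0.119 and -0.079 m and y of jar_blue_centre in the frame of rack_new between 0.084 and 0.114 m)) and x of jar_blue_centre in the frame of rack_new between -0.015 and 0.015 m and z of jar_blue_centre in the frame of rack_new between 0.048 and 0.06 m); the robot touches nothing.
It fails at once if the yellow jar is tipped over (leans more than 60 degrees) (angle between jar_yellow_centre's own z axis and vertical above 1.05 rad).
It fails at once if the green jar is tipped over (leans more than 60 degrees) (angle between jar_green_centre's own z axis and vertical above 1.05 rad).
It fails at once if the red jar is tipped over (leans more than 60 degrees) (angle between jar_red_centre's own z axis and vertical above 1.05 rad).
It fails at once if the blue jar is tipped over (leans more than 60 degrees) (angle between jar_blue_centre's own z axis and vertical above 1.05 rad).
It also fails if it takes over 109 s, if anything falls off the work surface, if the arm or the gripper's body presses on something with over 40 N, if the wrist force passes 120 N, or if a joint passes its speed limit or range.

### The arm

A 6-joint arm with a two-finger parallel gripper is mounted at the origin on a cart in front of the work surface, level with it; the furniture and walls round the work are solid. World frame = base frame: x ahead of the robot, y to its left, z up, the work surface at z = 0. Lengths are in mm, angles in degrees, forces in N, time in s.
With the tool pointing down it reaches from about 350 to 975 mm from the base axis. Payload 17.4 kg.
Tool frame: the origin (TCP) lies midway between the tips of the shut fingers; the grasp point (between the pads) lies 19 mm behind it; z points along the fingers, y is the line along which they close (so a half turn about z gives the same grasp; the last joint's range is limited). The gripper opens to 85 mm and grips with 20 to 120 N. Pads are 22 mm wide; open, the fingers measure 114 mm over their backs; the gripper's body (76 mm by 85 mm) begins 54 mm behind the grasp point. The pads swing forward as they close: fully open they stand 13 mm farther back than shut.
Start: joints at [69.626, 6.646, 82.598, -0, 90.757, -2.166], TCP at [210.93, 641.203, 231.303] pointing down, gripper open.
Joint ranges: [-162.19, 162.19], [-47.58, 125.68], [4.15, 143.07], [-65.23, 245.23], [0.69, 171.88], [-170.13, 170.13]. Speed limits (degrees/s): [108.29, 108.29, 127.2, 180, 180, 180].

### API

Orientations are given as [roll, pitch, yaw] about the fixed x, y, z axes, in that order (R = Rz(yaw) Ry(pitch) Rx(roll)).
In Python, from bench import readout, imaging, order gives the robot as it stands. The module is installed in compiled form; this text tells all that it offers.
- The arm moves only by the shell command python3 -m pendant 'ROWS'. ROWS is JSON, a list of rows, each an object of numbers: "ax", "ay", "az": the turn, a rotation vector about the tool's x, y, z in degrees; "x", "y", "z": the shift along the tool's x, y, z in mm; "hand": the closure, from -1 (fully open) to 1 (shut), so that 0 is half open. A call has 1 to 5 rows; each row shifts and turns the commanded pose from where the row before left it, along the tool's axes as they then stand; what a row does not reach is not made up. A row lasts 1/12 s, in which the tool goes at most 41.7 mm and 7.16 degrees, less where a joint would pass 70% of its speed; a pose out of reach is approached as far as the arm can. A call is refused whole if a number of a shift passes 41.7 or a number of a turn 7.16, either way. A call with a gripper value outside its range is refused whole. The fingers move at their own pace and stop on an object; the grip force is fixed at half the most. Time passes only in rows, so rows that do not move let the fingers close. It gives the time, the measured TCP pose, the force, the opening and the grip force at its end, in the units of the state.
- readout.get_state(): the state, without advancing time (a new reading comes with each control period).
- imaging.capture(name): name is "side" or "top" or "wrist"; returns (picture, depth): 384x512x3 uint8, blue, green, red; 384x512 float32, mm along the optical axis (not along the pixel's ray), 0 where there is no reading.
- imaging.camera_params(name): a dict with "K" (3x3 intrinsics, pixels), "rvec" (rotation vector, rad) and "tvec" (3), from world to camera coordinates, as OpenCV has them. Camera axes: x right, y down, z forward; pixel columns grow to the right and rows downward; lengths in mm; the calibration is good to about 2 mm. A picture is of the moment at which its call begins: read the wrist's pose just before it. camera_params takes no time and is no camera call; for the wrist camera it gives the pose at the moment of the call.
- order.finish_job(): hands the job in; it is judged then, once.
Trained networks look in the newest picture that a camera, given by its name, has taken for a name from the list of things; names that differ only in an ending like _2 or _b are one class to them, and where a whole thing is asked for, a point or a joint stands for the part that bears it (a point fixed in the world has none). Each returns a list of dicts, best first, with "p" (0 to 1); they miss things now and then, are a little off and sometimes report something else, mostly with a low value. They report only what shows in the picture. A call takes as long as a camera call. They do not tell look-alikes from the thing itself.
- imaging.find_in(target, camera): "pixel" ([row, column] in pixels, amid what is visible of it).
- imaging.place_of(target, camera): "pixel" ([row, column] in pixels: a listed point, or the origin of a listed thing).
The state is a dict: "t": time; "joint_positions": joint angles; "joint_velocities": joint speeds; "effort": joint torques, N m; "tcp_pos": TCP position; "orientation": TCP orientation; "contact_force": force on the tool from outside, world axes, zero at the start; "ft_torque": the same for the moment, N m; "width": opening from 0.0 (shut) to 1.0 (fully open); "gripper_force": force on a finger pad.
Only numpy, scipy, OpenCV 4.12 (cv2) and the standard library are available. Lean on these libraries where they do the work, as an engineer would, in place of code of your own. Each camera call takes 0.05 s, during which the arm holds its last target. There are 200 camera calls.

## Working session

There is one attempt and no reset: what is moved stays moved. The work goes in short steps, Python scripts to look and compute and a shell command to move; the robot and the scene stay as the last step left them, time stands still between calls to the robot, and variables do not carry over. Pictures are saved under pics/ and viewed, at most 14 in all, crops included, and the job is handed in when it is done.

```bash
mkdir -p pics; cat > h.py <<'E'
import numpy as np, cv2
from bench import readout, imaging, order
def cam(n):
    p=imaging.camera_params(n); R=cv2.Rodrigues(np.array(p["rvec"],float))[0]
    return np.array(p["K"],float),R,np.array(p["tvec"],float).ravel()
def ray(n,px,z):
    "pixel [row,col] -> world point on plane z"
    K,R,t=cam(n); d=R.T@np.linalg.inv(K)@[px[1],px[0],1]; c=-R.T@t
    return c+d*(z-c[2])/d[2]
def cloud(n,dep):
    K,R,t=cam(n); v,u=np.mgrid[:dep.shape[0],:dep.shape[1]]
    P=np.stack([(u-K[0,2])/K[0,0]*dep,(v-K[1,2])/K[1,1]*dep,dep],-1)
    return (P-t)@R
E
python3 - <<'E'
from h import *
s=readout.get_state(); print({k:np.round(s[k],2) for k in ("t","tcp_pos","orientation","width","contact_force")})
ims=[]
for n in("top","side"):
    im,d=imaging.capture(n); cv2.imwrite(f"pics/{n}0.png",im); np.save(f"{n}0.npy",d)
    for t,z in(("rack_old",0),("rack_new",0),("label_yellow",20),("label_green",20),("label_red",20),("label_blue",20),("jar_yellow_centre",54),("jar_green_centre",54),("jar_red_centre",54),("jar_blue_centre",54)):
        r=imaging.place_of(t,n)[:3]
        print(n,t,[(round(q["p"],2),np.round(q["pixel"]).tolist(),np.round(ray(n,q["pixel"],z)[:2]).tolist()) for q in r])
E
```

```text
{'t': np.float64(0.0), 'tcp_pos': array([210.86, 641.01, 230.56]), 'orientation': array([-179.93,   -0.  ,  161.79]), 'width': np.float64(1.0), 'contact_force': array([-0.88, -0.52,  0.72])}
top rack_old [(0.79, [164.0, 199.0], [458.0, -34.0])]
top rack_new [(0.59, [162.0, 343.0], [472.0, -368.0])]
top label_yellow [(0.64, [180.0, 246.0], [420.0, -144.0])]
top label_green [(0.71, [179.0, 187.0], [417.0, -12.0])]
top label_red [(0.66, [176.0, 215.0], [425.0, -74.0])]
top label_blue [(0.56, [182.0, 158.0], [410.0, 54.0])]
top jar_yellow_centre [(0.7, [153.0, 244.0], [471.0, -140.0]), (0.68, [180.0, 189.0], [408.0, -21.0]), (0.27, [178.0, 217.0], [414.0, -83.0])]
top jar_green_centre [(0.78, [238.0, 307.0], [287.0, -281.0]), (0.59, [159.0, 178.0], [454.0, 4.0])]
top jar_red_centre [(0.7, [157.0, 215.0], [462.0, -77.0])]
top jar_blue_centre [(0.97, [161.0, 153.0], [450.0, 60.0])]
side rack_old [(0.61, [245.0, 201.0], [455.0, -40.0])]
side rack_new [(0.9, [187.0, 238.0], [478.0, -348.0])]
side label_yellow []
side label_green [(0.43, [253.0, 214.0], [409.0, 6.0])]
side label_red [(0.72, [218.0, 232.0], [421.0, -135.0]), (0.61, [230.0, 221.0], [426.0, -78.0])]
side label_blue [(0.53, [269.0, 207.0], [400.0, 58.0])]
side jar_yellow_centre [(0.69, [197.0, 212.0], [478.0, -161.0])]
side jar_green_centre [(0.71, [232.0, 193.0], [453.0, 0.0]), (0.71, [189.0, 303.0], [285.0, -274.0])]
side jar_red_centre [(0.93, [217.0, 199.0], [467.0, -59.0])]
side jar_blue_centre [(0.65, [230.0, 191.0], [459.0, -6.0]), (0.57, [248.0, 181.0], [450.0, 59.0])]
```

View pics/top0.png

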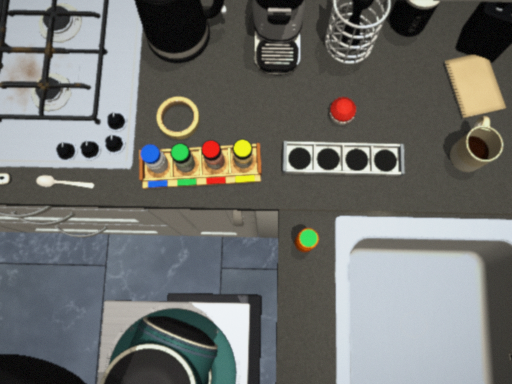

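View pics/side0.png

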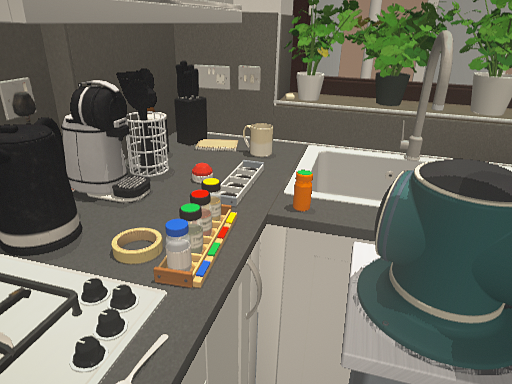

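Left to right, the old rack (px ~165,200) holds blue, green, red, yellow. The new rack (px ~158,343) is empty, and there is an orange decoy jar at (238,307). I'll refine the poses with depth.

```bash
cat > m.py <<'E'
from h import *
im=cv2.imread("pics/top0.png"); P=cloud("top",np.load("top0.npy")); hsv=cv2.cvtColor(im,cv2.COLOR_BGR2HSV)
# table level
b=P[190:200,180:330].reshape(-1,3); print("table z",np.median(b[:,2]),b[:,2].std())
for n,px in dict(blue=(154,150),green=(152,180),red=(149,211),yellow=(149,242)).items():
    r,c=px; Q=P[r-16:r+17,c-15:c+15].reshape(-1,3); Q=Q[(Q[:,2]>92)&(Q[:,2]<112)]
    (x,y),rad=cv2.minEnclosingCircle(Q[:,:2].astype(np.float32)); print(n,len(Q),np.median(Q,0).round(1),round(x,1),round(y,1),round(rad,1))
def rect(name,mask,z):
    v,u=np.nonzero(mask); pts=np.array([ray("top",(a,b),z)[:2] for a,b in zip(v,u)],np.float32)
    print(name,len(pts),pts.mean(0).round(1),cv2.minAreaRect(pts))
m=np.zeros(im.shape[:2],bool); m[136:180,276:412]=True
Q=P[m]; k=(Q[:,2]>15)&(Q[:,2]<35); print("new depth",k.sum(),cv2.minAreaRect(Q[k][:,:2].astype(np.float32)))
g=im.min(2)>105
rect("new bright",m&g,20)
m=np.zeros(im.shape[:2],bool); m[174:190,135:265]=True; s=hsv
for n,lo,hi in(("blue",100,130),("green",45,85),("red",-1,8),("yellow",24,35)):
    rect(n,m&(s[...,0]>=lo)&(s[...,0]<=hi)&(s[...,1]>170)&(s[...,2]>80),12)
E
python3 m.py
python3 -c "
import cv2;im=cv2.imread('pics/top0.png')[95:205,130:415];cv2.imwrite('pics/crop0.png',cv2.resize(im,None,fx=2.8,fy=2.8,interpolation=cv2.INTER_CUBIC))"
```

```text
table z -0.5105728783970747 56.78436125029262
blue 286 [453.3  56.1 101.1] 454.4 56.9 20.4
green 315 [456.4  -7.2 101.7] 458.1 -6.0 21.5
red 310 [464.3 -72.  101.9] 465.8 -70.7 21.6
yellow 305 [ 467.9 -138.4  101.6] 469.3 -138.1 21.0
new depth 1070 ((476.9892883300781, -364.46441650390625), (276.6626892089844, 73.26410675048828), 89.85920715332031)
new bright 2275 [ 479.2 -364.1] ((476.9675598144531, -366.2318115234375), (76.13995361328125, 276.9307556152344), 0.3204447329044342)
blue 94 [408.1  56.6] ((408.0408020019531, 56.134918212890625), (11.647857666015625, 38.84566116333008), 1.2873570919036865)
green 80 [413.3  -8.5] ((413.26397705078125, -8.524900436401367), (10.941489219665527, 36.81691360473633), 5.8155035972595215)
red 126 [418.8 -75.3] ((418.7803955078125, -74.52134704589844), (16.025779724121094, 41.02600860595703), 5.202259540557861)
yellow 134 [ 424.2 -141.5] ((424.1681213378906, -141.2074432373047), (16.388511657714844, 43.29954147338867), 1.5555052757263184)
```

View pics/crop0.png

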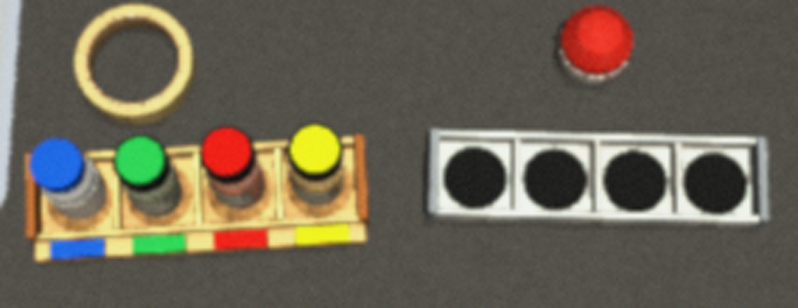

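```bash
python3 - <<'E'
from h import *
im=cv2.imread("pics/top0.png"); P=cloud("top",np.load("top0.npy"))
sub=(im[140:176,284:402].max(2)<60).astype(np.uint8)
n,l,s,c=cv2.connectedComponentsWithStats(sub)
pts=[]
for a,b in zip(s[1:],c[1:]):
    if a[4]>150: p=ray("top",(b[1]+140,b[0]+284),6)[:2]; pts.append(p); print(a[4],b.round(1),p.round(1))
pts=np.array(pts); 
if len(pts)>1:
    f=np.polyfit(pts[:,1],pts[:,0],1); print("mean",pts.mean(0),"yaw",-np.degrees(np.arctan(f[0])))
m=np.zeros(im.shape[:2],bool); m[136:180,276:412]=True
Q=P[m]; Q=Q[(Q[:,2]>14)&(Q[:,2]<30)]
# front and back edges per y-bin
yb=np.arange(-490,-238,8); F=[];B=[];Y=[]
for y in yb:
    q=Q[abs(Q[:,1]-y)<4]
    if len(q)>3: F.append(q[:,0].min());B.append(q[:,0].max());Y.append(y)
for e in(F,B): f=np.polyfit(Y,e,1);print(-np.degrees(np.arctan(f[0])),np.polyval(f,-365))
E
```

```text
332 [15.2 18.1] [ 476.9 -265.7]
334 [43.8 18.7] [ 476.9 -331.8]
334 [72.3 19.4] [ 476.6 -397.6]
331 [100.9  20.2] [ 476.2 -463.5]
mean [ 476.63823798 -364.65031922] yaw -0.20599477904061375
-0.051433345365183424 441.02346720337226
-0.17805619173774442 511.78652893116566
```

```bash
python3 -m pendant '[{"x":0,"z":0,"hand":-1,"az":7}]'
```

```text
schema error: expected keys ax, ay, az, x, y, z, hand
```

```bash
python3 -m pendant '[{"ax":0,"ay":0,"az":7,"x":0,"y":0,"z":0,"hand":-1},{"ax":0,"ay":0,"az":7,"x":0,"y":0,"z":0,"hand":-1},{"ax":0,"ay":0,"az":7,"x":0,"y":0,"z":0,"hand":-1},{"ax":0,"ay":0,"az":7,"x":0,"y":0,"z":0,"hand":-1},{"ax":0,"ay":0,"az":7,"x":0,"y":0,"z":0,"hand":-1}]'
python3 -m pendant '[{"ax":0,"ay":0,"az":7,"x":0,"y":0,"z":0,"hand":-1},{"ax":0,"ay":0,"az":7,"x":0,"y":0,"z":0,"hand":-1},{"ax":0,"ay":0,"az":7,"x":0,"y":0,"z":0,"hand":-1},{"ax":0,"ay":0,"az":7,"x":0,"y":0,"z":0,"hand":-1},{"ax":0,"ay":0,"az":4.1,"x":0,"y":0,"z":0,"hand":-1}]'
```

```text
t: 1.52
tcp_pos: [210.9, 641.2, 231.3]
orientation: [180.0, -0.0, 126.4]
contact_force: [0.4, -0.0, 0.2]
width: 0.997
gripper_force: 0.0
t: 1.93
tcp_pos: [210.9, 641.2, 231.3]
orientation: [180.0, -0.0, 94.3]
contact_force: [-0.2, 0.1, 1.1]
width: 0.999
gripper_force: 0.0
```

```bash
python3 -m pendant '[{"ax":0,"ay":0,"az":0,"x":-32,"y":8,"z":0,"hand":-1},{"ax":0,"ay":0,"az":0,"x":-32,"y":8,"z":0,"hand":-1},{"ax":0,"ay":0,"az":0,"x":-32,"y":8,"z":0,"hand":-1},{"ax":0,"ay":0,"az":0,"x":-32,"y":8,"z":0,"hand":-1},{"ax":0,"ay":0,"az":0,"x":-32,"y":8,"z":0,"hand":-1}]'
python3 -m pendant '[{"ax":0,"ay":0,"az":0,"x":-32,"y":8,"z":0,"hand":-1},{"ax":0,"ay":0,"az":0,"x":-32,"y":8,"z":0,"hand":-1},{"ax":0,"ay":0,"az":0,"x":-32,"y":8,"z":0,"hand":-1},{"ax":0,"ay":0,"az":0,"x":-32,"y":8,"z":0,"hand":-1},{"ax":0,"ay":0,"az":0,"x":-32,"y":8,"z":0,"hand":-1}]'
python3 -m pendant '[{"ax":0,"ay":0,"az":0,"x":-32,"y":8,"z":0,"hand":-1},{"ax":0,"ay":0,"az":0,"x":-32,"y":8,"z":0,"hand":-1},{"ax":0,"ay":0,"az":0,"x":-32,"y":8,"z":0,"hand":-1},{"ax":0,"ay":0,"az":0,"x":-32,"y":8,"z":0,"hand":-1},{"ax":0,"ay":0,"az":0,"x":-32,"y":8,"z":0,"hand":-1}]'
python3 -m pendant '[{"ax":0,"ay":0,"az":0,"x":-32,"y":8,"z":0,"hand":-1},{"ax":0,"ay":0,"az":0,"x":-32,"y":8,"z":0,"hand":-1},{"ax":0,"ay":0,"az":0,"x":-32,"y":8,"z":0,"hand":-1},{"ax":0,"ay":0,"az":0,"x":-32,"y":8,"z":0,"hand":-1},{"ax":0,"ay":0,"az":0,"x":-32,"y":8,"z":0,"hand":-1}]'
```

```text
t: 2.35
tcp_pos: [264.0, 483.5, 231.2]
orientation: [180.0, -0.0, 94.7]
contact_force: [1.0, 0.5, -0.4]
width: 1.001
gripper_force: 0.0
t: 2.77
tcp_pos: [316.9, 327.3, 231.5]
orientation: [180.0, -0.0, 94.7]
contact_force: [0.4, -1.1, -0.6]
width: 0.999
gripper_force: 0.0
t: 3.18
tcp_pos: [369.9, 171.1, 231.6]
orientation: [179.9, -0.0, 94.7]
contact_force: [0.4, -0.4, -0.4]
width: 1.0
gripper_force: 0.0
t: 3.6
tcp_pos: [422.9, 14.7, 231.6]
orientation: [179.9, 0.0, 94.7]
contact_force: [-0.2, 1.1, 0.0]
width: 1.001
gripper_force: 0.0
```

```bash
python3 -m pendant '[{"ax":0,"ay":0,"az":0,"x":-38,"y":8.5,"z":0,"hand":-1},{"ax":0,"ay":0,"az":0,"x":-38,"y":8.5,"z":0,"hand":-1},{"ax":0,"ay":0,"az":0,"x":-38,"y":8.5,"z":0,"hand":-1},{"ax":0,"ay":0,"az":0,"x":-38,"y":8.5,"z":0,"hand":-1},{"ax":0,"ay":0,"az":0,"x":0,"y":0,"z":0,"hand":-1}]'
python3 - <<'E'
from h import *
im,d=imaging.capture("wrist"); cv2.imwrite("pics/w0.png",im); P=cloud("wrist",d)
print(readout.get_state()["tcp_pos"])
hsv=cv2.cvtColor(im,cv2.COLOR_BGR2HSV)
cap=(P[...,2]>94)&(P[...,2]<108)&(d>0)
for n,lo,hi in(("blue",100,130),("green",45,85),("red",-1,8),("yellow",24,35)):
    m=cap&(hsv[...,0]>=lo)&(hsv[...,0]<=hi)&(hsv[...,1]>150); Q=P[m]
    if len(Q)>30: (x,y),r=cv2.minEnclosingCircle(Q[:,:2].astype(np.float32)); print(n,len(Q),np.median(Q,0).round(1),round(x,1),round(y,1),round(r,1))
E
```

```text
t: 4.02
tcp_pos: [469.8, -137.2, 230.8]
orientation: [-180.0, 0.1, 94.5]
contact_force: [0.2, 0.9, -0.2]
width: 0.998
gripper_force: 0.0
[ 469.22649309 -134.89722347  230.80881323]
green 2036 [455.5  -8.4 102.1] 374.1 -140.4 178.8
red 1439 [469.  -67.7 102.3] 469.0 -68.1 19.2
yellow 1130 [ 471.5 -135.5  102.1] 377.8 -196.8 130.9
```

View pics/w0.png

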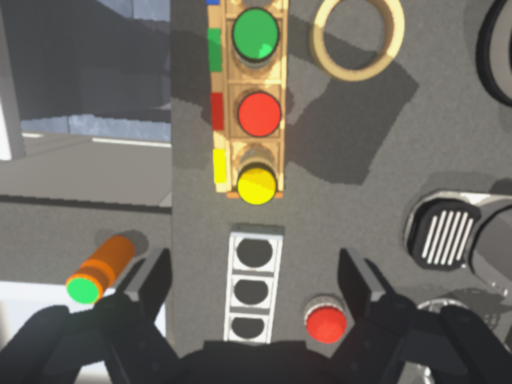

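Wrist view: yellow cap at (185,257), red at (114,259), and green at (33,255). The new rack is below centre.

```bash
python3 -m pendant '[{"ax":0,"ay":0,"az":0,"x":0,"y":0,"z":0,"hand":-1},{"ax":0,"ay":0,"az":0,"x":0,"y":0,"z":0,"hand":-1}]'
python3 - <<'E'
from h import *
im,d=imaging.capture("wrist"); P=cloud("wrist",d)
s=readout.get_state();print(s["tcp_pos"],s["orientation"])
hsv=cv2.cvtColor(im,cv2.COLOR_BGR2HSV)
for n,lo,hi,r in(("green",45,85,slice(0,75)),("red",-1,8,slice(75,150)),("yellow",24,35,slice(160,215))):
    m=np.zeros(d.shape,bool); m[r,225:285]=True
    m&=(P[...,2]>94)&(P[...,2]<108)&(hsv[...,0]>=lo)&(hsv[...,0]<=hi)&(hsv[...,1]>150); Q=P[m]
    (x,y),rr=cv2.minEnclosingCircle(Q[:,:2].astype(np.float32)); print(n,np.median(Q,0).round(1),round(x,1),round(y,1),round(rr,1))
# new rack first three disc centres
m=np.zeros(d.shape,np.uint8); m[232:345,225:285]=(im[232:345,225:285].max(2)<60)
n,l,st,c=cv2.connectedComponentsWithStats(m)
for a,b in zip(st[1:],c[1:]):
    if a[4]>300: print(a[4],b.round(),ray("wrist",(b[1],b[0]),6).round(1))
E
```

```text
t: 4.23
tcp_pos: [468.9, -131.5, 231.4]
orientation: [180.0, -0.0, 94.7]
contact_force: [-0.3, 0.6, 0.5]
width: 0.998
gripper_force: 0.0
[ 468.94705557 -131.30961414  231.51517149] [1.79976203e+02 4.83494763e-04 9.47566871e+01]
green [461.   -5.7 102.3] 461.2 -6.1 17.7
red [469.6 -69.9 102.3] 469.7 -70.4 19.2
yellow [ 472.5 -137.5  102.2] 472.6 -138.1 19.5
```

```bash
python3 -m pendant '[{"ax":0,"ay":0,"az":0,"x":-6,"y":1.5,"z":15,"hand":-1},{"ax":0,"ay":0,"az":0,"x":0,"y":0,"z":25,"hand":-1},{"ax":0,"ay":0,"az":0,"x":0,"y":0,"z":25,"hand":-1},{"ax":0,"ay":0,"az":0,"x":0,"y":0,"z":25,"hand":-1},{"ax":0,"ay":0,"az":0,"x":0,"y":0,"z":25,"hand":-1}]'
python3 -m pendant '[{"ax":0,"ay":0,"az":0,"x":0,"y":0,"z":25,"hand":-1},{"ax":0,"ay":0,"az":0,"x":0,"y":0,"z":25,"hand":-1},{"ax":0,"ay":0,"az":0,"x":0,"y":0,"z":15,"hand":-1},{"ax":0,"ay":0,"az":0,"x":0,"y":0,"z":5,"hand":-1},{"ax":0,"ay":0,"az":0,"x":0,"y":0,"z":0,"hand":-1}]'
python3 -m pendant '[{"ax":0,"ay":0,"az":0,"x":0,"y":0,"z":0,"hand":1},{"ax":0,"ay":0,"az":0,"x":0,"y":0,"z":0,"hand":1},{"ax":0,"ay":0,"az":0,"x":0,"y":0,"z":0,"hand":1},{"ax":0,"ay":0,"az":0,"x":0,"y":0,"z":0,"hand":1},{"ax":0,"ay":0,"az":0,"x":0,"y":0,"z":0,"hand":1}]'
```

```text
t: 4.7
tcp_pos: [471.0, -136.9, 115.6]
orientation: [179.9, 0.0, 94.8]
contact_force: [-0.0, -0.5, 0.3]
width: 1.0
gripper_force: 0.0
t: 5.12
tcp_pos: [470.6, -137.1, 45.6]
orientation: [-179.9, -0.0, 94.8]
contact_force: [1.2, 0.5, -0.6]
width: 0.999
gripper_force: 0.0
t: 5.53
tcp_pos: [471.8, -138.3, 47.8]
orientation: [179.9, 0.0, 94.7]
contact_force: [-1.3, 1.3, 8.0]
width: 0.489
gripper_force: 60.9
```

```bash
python3 -m pendant '[{"ax":0,"ay":0,"az":0,"x":0,"y":0,"z":-8,"hand":1},{"ax":0,"ay":0,"az":0,"x":0,"y":0,"z":-16,"hand":1},{"ax":0,"ay":0,"az":0,"x":0,"y":0,"z":-20,"hand":1},{"ax":0,"ay":0,"az":0,"x":0,"y":0,"z":-16,"hand":1},{"ax":0,"ay":0,"az":0,"x":0,"y":0,"z":-10,"hand":1}]'
python3 -m pendant '[{"ax":0,"ay":0,"az":0,"x":-12,"y":-0.5,"z":0,"hand":1},{"ax":0,"ay":0,"az":0,"x":-22,"y":-0.9,"z":0,"hand":1},{"ax":0,"ay":0,"az":0,"x":-25,"y":-1,"z":0,"hand":1},{"ax":0,"ay":0,"az":0,"x":-25,"y":-1,"z":0,"hand":1},{"ax":0,"ay":0,"az":0,"x":-23.7,"y":-0.9,"z":0,"hand":1}]'
python3 -m pendant '[{"ax":0,"ay":0,"az":0,"x":-15,"y":-0.5,"z":0,"hand":1},{"ax":0,"ay":0,"az":0,"x":-5,"y":-0.1,"z":0,"hand":1},{"ax":0,"ay":0,"az":2.4,"x":0,"y":0,"z":0,"hand":1},{"ax":0,"ay":0,"az":2.4,"x":0,"y":0,"z":0,"hand":1},{"ax":0,"ay":0,"az":0,"x":0,"y":0,"z":0,"hand":1}]'
python3 - <<'E'
from h import *
im,d=imaging.capture("top"); P=cloud("top",d); cv2.imwrite("pics/t1.png",cv2.resize(im[95:205,130:415],None,fx=2.8,fy=2.8))
im,d=imaging.capture("side"); cv2.imwrite("pics/s1.png",im)
E
```

```text
t: 5.95
tcp_pos: [471.5, -138.3, 118.8]
orientation: [179.9, 0.1, 94.7]
contact_force: [0.0, -0.4, -0.6]
width: 0.491
gripper_force: 61.0
t: 6.37
tcp_pos: [475.1, -247.5, 115.6]
orientation: [-180.0, -0.0, 94.7]
contact_force: [0.1, 0.9, -0.3]
width: 0.486
gripper_force: 61.0
t: 6.78
tcp_pos: [476.5, -265.5, 115.9]
orientation: [-180.0, -0.0, 89.8]
contact_force: [-0.1, 0.3, -1.8]
width: 0.493
gripper_force: 61.0
```

View pics/s1.png

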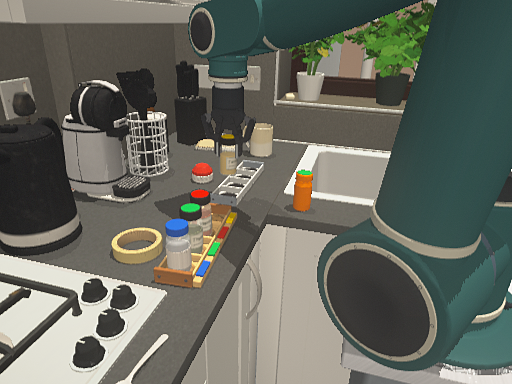

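The yellow jar is held upright above the left cell, around px (155,229). Now lower and release.

```bash
python3 -m pendant '[{"ax":0,"ay":0,"az":0,"x":0,"y":0,"z":12,"hand":1},{"ax":0,"ay":0,"az":0,"x":0,"y":0,"z":18,"hand":1},{"ax":0,"ay":0,"az":0,"x":0,"y":0,"z":18,"hand":1},{"ax":0,"ay":0,"az":0,"x":0,"y":0,"z":10,"hand":1},{"ax":0,"ay":0,"az":0,"x":0,"y":0,"z":5,"hand":1}]'
python3 -m pendant '[{"ax":0,"ay":0,"az":0,"x":0,"y":0,"z":3,"hand":1},{"ax":0,"ay":0,"az":0,"x":0,"y":0,"z":2,"hand":1},{"ax":0,"ay":0,"az":0,"x":0,"y":0,"z":1,"hand":1},{"ax":0,"ay":0,"az":0,"x":0,"y":0,"z":0,"hand":1},{"ax":0,"ay":0,"az":0,"x":0,"y":0,"z":0,"hand":1}]'
```

```text
t: 7.3
tcp_pos: [475.9, -265.2, 51.1]
orientation: [-179.9, -0.1, 89.9]
contact_force: [-0.2, -0.2, -1.4]
width: 0.491
gripper_force: 61.0
t: 7.72
tcp_pos: [476.9, -266.0, 48.0]
orientation: [180.0, 0.0, 89.9]
contact_force: [0.2, -0.2, -1.2]
width: 0.488
gripper_force: 61.0
```

```bash
python3 -m pendant '[{"ax":0,"ay":0,"az":0,"x":0,"y":0,"z":1,"hand":1},{"ax":0,"ay":0,"az":0,"x":0,"y":0,"z":0,"hand":1},{"ax":0,"ay":0,"az":0,"x":0,"y":0,"z":0,"hand":1}]'
python3 -m pendant '[{"ax":0,"ay":0,"az":0,"x":0,"y":0,"z":0,"hand":0.2},{"ax":0,"ay":0,"az":0,"x":0,"y":0,"z":0,"hand":-0.3},{"ax":0,"ay":0,"az":0,"x":0,"y":0,"z":0,"hand":-1},{"ax":0,"ay":0,"az":0,"x":0,"y":0,"z":0,"hand":-1},{"ax":0,"ay":0,"az":0,"x":0,"y":0,"z":0,"hand":-1}]'
python3 -m pendant '[{"ax":0,"ay":0,"az":0,"x":0,"y":0,"z":-15,"hand":-1},{"ax":0,"ay":0,"az":0,"x":0,"y":0,"z":-30,"hand":-1},{"ax":0,"ay":0,"az":0,"x":0,"y":0,"z":-40,"hand":-1},{"ax":0,"ay":0,"az":0,"x":0,"y":0,"z":-40,"hand":-1},{"ax":0,"ay":0,"az":0,"x":0,"y":0,"z":-29,"hand":-1}]'
```

```text
t: 7.97
tcp_pos: [477.0, -266.1, 47.7]
orientation: [179.9, 0.0, 89.9]
contact_force: [-5.0, 0.8, 10.8]
width: 0.489
gripper_force: 62.0
t: 8.38
tcp_pos: [476.6, -265.8, 46.3]
orientation: [180.0, 0.0, 89.9]
contact_force: [-0.2, 0.2, -0.1]
width: 0.995
gripper_force: 0.0
t: 8.8
tcp_pos: [476.8, -265.9, 203.9]
orientation: [179.9, 0.1, 89.9]
contact_force: [0.6, -0.7, -0.1]
width: 1.001
gripper_force: 0.0
```

```bash
python3 -m pendant '[{"ax":0,"ay":0,"az":0,"x":10,"y":-1,"z":0,"hand":-1},{"ax":0,"ay":0,"az":0,"x":30,"y":-1.4,"z":0,"hand":-1},{"ax":0,"ay":0,"az":0,"x":38,"y":-1.6,"z":0,"hand":-1},{"ax":0,"ay":0,"az":0,"x":38,"y":-1.6,"z":0,"hand":-1},{"ax":0,"ay":0,"az":0,"x":38,"y":-1.6,"z":0,"hand":-1}]'
python3 -m pendant '[{"ax":0,"ay":0,"az":0,"x":30,"y":-1.4,"z":0,"hand":-1},{"ax":0,"ay":0,"az":0,"x":11.3,"y":-1,"z":0,"hand":-1},{"ax":0,"ay":0,"az":-4.8,"x":0,"y":0,"z":10,"hand":-1},{"ax":0,"ay":0,"az":0,"x":0,"y":0,"z":20,"hand":-1},{"ax":0,"ay":0,"az":0,"x":0,"y":0,"z":25,"hand":-1}]'
python3 -m pendant '[{"ax":0,"ay":0,"az":0,"x":0,"y":0,"z":25,"hand":-1},{"ax":0,"ay":0,"az":0,"x":0,"y":0,"z":25,"hand":-1},{"ax":0,"ay":0,"az":0,"x":0,"y":0,"z":25,"hand":-1},{"ax":0,"ay":0,"az":0,"x":0,"y":0,"z":16,"hand":-1},{"ax":0,"ay":0,"az":0,"x":0,"y":0,"z":8,"hand":-1}]'
python3 -m pendant '[{"ax":0,"ay":0,"az":0,"x":0,"y":0,"z":0,"hand":-1},{"ax":0,"ay":0,"az":0,"x":0,"y":0,"z":0,"hand":-1}]'
python3 -m pendant '[{"ax":0,"ay":0,"az":0,"x":0,"y":0,"z":0,"hand":1},{"ax":0,"ay":0,"az":0,"x":0,"y":0,"z":0,"hand":1},{"ax":0,"ay":0,"az":0,"x":0,"y":0,"z":0,"hand":1},{"ax":0,"ay":0,"az":0,"x":0,"y":0,"z":0,"hand":1},{"ax":0,"ay":0,"az":0,"x":0,"y":0,"z":0,"hand":1}]'
```

```text
t: 9.22
tcp_pos: [469.2, -110.4, 200.2]
orientation: [180.0, -0.0, 89.8]
contact_force: [0.9, 0.0, -0.4]
width: 0.994
gripper_force: 0.0
t: 9.63
tcp_pos: [468.0, -70.5, 145.9]
orientation: [179.8, 0.1, 94.8]
contact_force: [0.6, -0.6, -0.7]
width: 1.002
gripper_force: 0.0
t: 10.05
tcp_pos: [466.3, -70.6, 43.8]
orientation: [-179.8, -0.0, 94.7]
contact_force: [0.4, 0.5, -0.7]
width: 1.0
gripper_force: 0.0
t: 10.22
tcp_pos: [467.6, -70.7, 46.8]
orientation: [180.0, 0.0, 94.7]
contact_force: [-1.8, 0.5, -0.3]
width: 0.996
gripper_force: 0.0
t: 10.63
tcp_pos: [467.9, -70.6, 47.3]
orientation: [179.9, 0.0, 94.7]
contact_force: [-0.6, -0.8, 6.4]
width: 0.492
gripper_force: 60.2
```

```bash
python3 -m pendant '[{"ax":0,"ay":0,"az":0,"x":0,"y":0,"z":-10,"hand":1},{"ax":0,"ay":0,"az":0,"x":0,"y":0,"z":-30,"hand":1},{"ax":0,"ay":0,"az":0,"x":0,"y":0,"z":-40,"hand":1},{"ax":0,"ay":0,"az":0,"x":0,"y":0,"z":-35,"hand":1},{"ax":0,"ay":0,"az":0,"x":0,"y":0,"z":-15,"hand":1}]'
python3 -m pendant '[{"ax":0,"ay":0,"az":0,"x":-12,"y":-0.6,"z":0,"hand":1},{"ax":0,"ay":0,"az":0,"x":-25,"y":-1.2,"z":0,"hand":1},{"ax":0,"ay":0,"az":0,"x":-35,"y":-1.6,"z":0,"hand":1},{"ax":0,"ay":0,"az":0,"x":-35,"y":-1.6,"z":0,"hand":1},{"ax":0,"ay":0,"az":0,"x":-35,"y":-1.6,"z":0,"hand":1}]'
python3 -m pendant '[{"ax":0,"ay":0,"az":0,"x":-35,"y":-1.6,"z":0,"hand":1},{"ax":0,"ay":0,"az":0,"x":-35,"y":-1.6,"z":0,"hand":1},{"ax":0,"ay":0,"az":0,"x":-27,"y":-1.3,"z":0,"hand":1},{"ax":0,"ay":0,"az":0,"x":-15,"y":-0.7,"z":0,"hand":1},{"ax":0,"ay":0,"az":0,"x":-7.2,"y":-0.3,"z":0,"hand":1}]'
python3 -m pendant '[{"ax":0,"ay":0,"az":2.4,"x":0,"y":0,"z":0,"hand":1},{"ax":0,"ay":0,"az":2.4,"x":0,"y":0,"z":0,"hand":1},{"ax":0,"ay":0,"az":0,"x":0,"y":0,"z":0,"hand":1},{"ax":0,"ay":0,"az":0,"x":0,"y":0,"z":0,"hand":1}]'
python3 - <<'E'
from h import *
im,d=imaging.capture("top"); cv2.imwrite("pics/t2.png",cv2.resize(im[95:205,230:415],None,fx=3,fy=3))
P=cloud("top",d);hsv=cv2.cvtColor(im,cv2.COLOR_BGR2HSV)
m=(hsv[...,0]>=24)&(hsv[...,0]<=35)&(hsv[...,1]>150)&(P[...,2]>90)&(P[...,2]<112)&(P[...,1]<-220)&(P[...,1]>-310);Q=P[m]
print(len(Q),np.median(Q,0) if len(Q) else 0)
E
```

```text
t: 11.05
tcp_pos: [468.3, -70.7, 182.1]
orientation: [179.7, 0.1, 94.7]
contact_force: [-0.1, -0.9, -0.9]
width: 0.486
gripper_force: 61.2
t: 11.47
tcp_pos: [471.7, -214.3, 175.7]
orientation: [-180.0, -0.0, 94.7]
contact_force: [0.3, 0.5, -0.8]
width: 0.486
gripper_force: 61.2
t: 11.88
tcp_pos: [476.0, -333.7, 175.3]
orientation: [-179.9, -0.1, 94.6]
contact_force: [-0.2, 1.2, -0.6]
width: 0.488
gripper_force: 61.2
t: 12.22
tcp_pos: [476.7, -331.1, 176.2]
orientation: [-180.0, -0.0, 90.0]
contact_force: [0.5, -0.3, -1.4]
width: 0.487
gripper_force: 61.2
26 [ 284.11352372 -284.38870037   95.49487117]
```

View pics/t2.png

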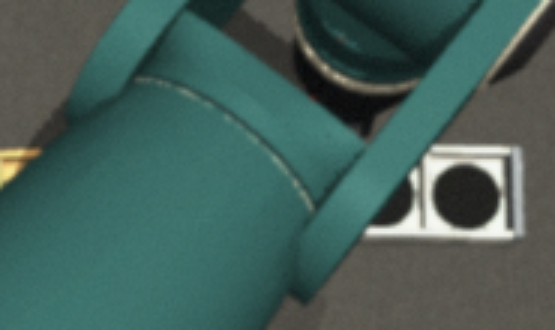

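The arm hides the jars from the top camera, with only the right cells visible. I'll go on lowering by pose.

```bash
python3 -m pendant '[{"ax":0,"ay":0,"az":0,"x":0,"y":0,"z":12,"hand":1},{"ax":0,"ay":0,"az":0,"x":0,"y":0,"z":26,"hand":1},{"ax":0,"ay":0,"az":0,"x":0,"y":0,"z":30,"hand":1},{"ax":0,"ay":0,"az":0,"x":0,"y":0,"z":26,"hand":1},{"ax":0,"ay":0,"az":0,"x":0,"y":0,"z":16,"hand":1}]'
python3 -m pendant '[{"ax":0,"ay":0,"az":0,"x":0,"y":0,"z":10,"hand":1},{"ax":0,"ay":0,"az":0,"x":0,"y":0,"z":6,"hand":1},{"ax":0,"ay":0,"az":0,"x":0,"y":0,"z":3,"hand":1},{"ax":0,"ay":0,"az":0,"x":0,"y":0,"z":1,"hand":1},{"ax":0,"ay":0,"az":0,"x":0,"y":0,"z":0,"hand":1}]'
python3 -m pendant '[{"ax":0,"ay":0,"az":0,"x":0,"y":0,"z":0,"hand":1},{"ax":0,"ay":0,"az":0,"x":0,"y":0,"z":0,"hand":1}]'
```

```text
t: 12.68
tcp_pos: [475.5, -330.6, 62.4]
orientation: [-179.9, -0.1, 90.0]
contact_force: [0.5, -0.8, -1.5]
width: 0.488
gripper_force: 61.2
t: 13.1
tcp_pos: [477.1, -332.0, 47.5]
orientation: [179.9, 0.0, 89.9]
contact_force: [-0.4, 0.1, -0.3]
width: 0.486
gripper_force: 61.2
t: 13.27
tcp_pos: [477.1, -332.2, 47.4]
orientation: [179.9, 0.1, 89.9]
contact_force: [-1.4, 0.5, 6.7]
width: 0.484
gripper_force: 61.7
```

```bash
python3 -m pendant '[{"ax":0,"ay":0,"az":0,"x":0,"y":0,"z":0,"hand":0.2},{"ax":0,"ay":0,"az":0,"x":0,"y":0,"z":0,"hand":-0.3},{"ax":0,"ay":0,"az":0,"x":0,"y":0,"z":0,"hand":-1},{"ax":0,"ay":0,"az":0,"x":0,"y":0,"z":0,"hand":-1},{"ax":0,"ay":0,"az":0,"x":0,"y":0,"z":0,"hand":-1}]'
python3 -m pendant '[{"ax":0,"ay":0,"az":0,"x":0,"y":0,"z":-15,"hand":-1},{"ax":0,"ay":0,"az":0,"x":0,"y":0,"z":-30,"hand":-1},{"ax":0,"ay":0,"az":0,"x":0,"y":0,"z":-40,"hand":-1},{"ax":0,"ay":0,"az":0,"x":0,"y":0,"z":-40,"hand":-1},{"ax":0,"ay":0,"az":0,"x":0,"y":0,"z":-29,"hand":-1}]'
python3 -m pendant '[{"ax":0,"ay":0,"az":0,"x":12,"y":-1.6,"z":0,"hand":-1},{"ax":0,"ay":0,"az":0,"x":28,"y":-1.6,"z":0,"hand":-1},{"ax":0,"ay":0,"az":0,"x":38,"y":-1.6,"z":0,"hand":-1},{"ax":0,"ay":0,"az":0,"x":38,"y":-1.6,"z":0,"hand":-1},{"ax":0,"ay":0,"az":0,"x":38,"y":-1.6,"z":0,"hand":-1}]'
python3 -m pendant '[{"ax":0,"ay":0,"az":0,"x":38,"y":-1.6,"z":0,"hand":-1},{"ax":0,"ay":0,"az":0,"x":38,"y":-1.6,"z":0,"hand":-1},{"ax":0,"ay":0,"az":0,"x":38,"y":-1.6,"z":0,"hand":-1},{"ax":0,"ay":0,"az":0,"x":38,"y":-1.6,"z":0,"hand":-1},{"ax":0,"ay":0,"az":0,"x":15,"y":-1.6,"z":0,"hand":-1}]'
python3 -m pendant '[{"ax":0,"ay":0,"az":0,"x":4.4,"y":-1.9,"z":0,"hand":-1},{"ax":0,"ay":0,"az":-4.8,"x":0,"y":0,"z":0,"hand":-1},{"ax":0,"ay":0,"az":0,"x":0,"y":0,"z":0,"hand":-1},{"ax":0,"ay":0,"az":0,"x":0,"y":0,"z":0,"hand":-1}]'
python3 - <<'E'
from h import *
im,d=imaging.capture("wrist"); cv2.imwrite("pics/w3.png",im); P=cloud("wrist",d)
hsv=cv2.cvtColor(im,cv2.COLOR_BGR2HSV)
for n,lo,hi in(("blue",100,130),("green",45,85),("red",-1,8),("yellow",24,35)):
    m=(P[...,2]>97)&(P[...,2]<107)&(hsv[...,0]>=lo)&(hsv[...,0]<=hi)&(hsv[...,1]>150)&(P[...,0]>430)&(P[...,0]<500); Q=P[m]
    if len(Q)>30: print(n,len(Q),np.median(Q,0).round(1))
E
```

```text
t: 13.68
tcp_pos: [476.7, -331.8, 46.3]
orientation: [180.0, -0.0, 89.9]
contact_force: [0.1, 0.5, -0.0]
width: 1.0
gripper_force: 0.0
t: 14.1
tcp_pos: [476.9, -331.9, 203.9]
orientation: [179.9, 0.1, 89.9]
contact_force: [0.5, 0.0, 0.4]
width: 1.003
gripper_force: 0.0
t: 14.52
tcp_pos: [468.4, -176.4, 200.0]
orientation: [-180.0, -0.0, 89.8]
contact_force: [1.5, 0.2, 0.3]
width: 1.005
gripper_force: 0.0
t: 14.93
tcp_pos: [460.8, -7.3, 200.4]
orientation: [180.0, -0.0, 90.0]
contact_force: [0.6, -0.3, -0.2]
width: 1.0
gripper_force: 0.0
t: 15.27
tcp_pos: [459.4, -6.9, 200.2]
orientation: [-180.0, 0.0, 94.6]
contact_force: [-0.9, 0.3, -0.8]
width: 1.002
gripper_force: 0.0
blue 1780 [457.4  58.3 101.3]
green 282 [468.9  -1.6 102.3]
```

View pics/w3.png

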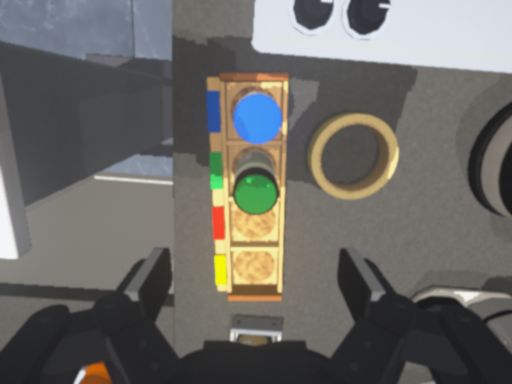

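The wrist view shows the green cap at (193,256) and blue at (118,257), centred between the fingers.

```bash
python3 -m pendant '[{"ax":0,"ay":0,"az":0,"x":0,"y":0,"z":10,"hand":-1},{"ax":0,"ay":0,"az":0,"x":0,"y":0,"z":20,"hand":-1},{"ax":0,"ay":0,"az":0,"x":0,"y":0,"z":25,"hand":-1},{"ax":0,"ay":0,"az":0,"x":0,"y":0,"z":25,"hand":-1},{"ax":0,"ay":0,"az":0,"x":0,"y":0,"z":25,"hand":-1}]'
python3 -m pendant '[{"ax":0,"ay":0,"az":0,"x":0,"y":0,"z":25,"hand":-1},{"ax":0,"ay":0,"az":0,"x":0,"y":0,"z":16,"hand":-1},{"ax":0,"ay":0,"az":0,"x":0,"y":0,"z":8,"hand":-1},{"ax":0,"ay":0,"az":0,"x":0,"y":0,"z":0,"hand":-1},{"ax":0,"ay":0,"az":0,"x":0,"y":0,"z":0,"hand":-1}]'
python3 -m pendant '[{"ax":0,"ay":0,"az":0,"x":0,"y":0,"z":0,"hand":1},{"ax":0,"ay":0,"az":0,"x":0,"y":0,"z":0,"hand":1},{"ax":0,"ay":0,"az":0,"x":0,"y":0,"z":0,"hand":1},{"ax":0,"ay":0,"az":0,"x":0,"y":0,"z":0,"hand":1},{"ax":0,"ay":0,"az":0,"x":0,"y":0,"z":0,"hand":1}]'
python3 -m pendant '[{"ax":0,"ay":0,"az":0,"x":0,"y":0,"z":-10,"hand":1},{"ax":0,"ay":0,"az":0,"x":0,"y":0,"z":-30,"hand":1},{"ax":0,"ay":0,"az":0,"x":0,"y":0,"z":-40,"hand":1},{"ax":0,"ay":0,"az":0,"x":0,"y":0,"z":-35,"hand":1},{"ax":0,"ay":0,"az":0,"x":0,"y":0,"z":-15,"hand":1}]'
```

```text
t: 15.73
tcp_pos: [459.1, -6.9, 93.5]
orientation: [-180.0, 0.0, 94.6]
contact_force: [0.2, 0.1, 0.2]
width: 1.003
gripper_force: 0.0
t: 16.15
tcp_pos: [459.5, -6.6, 46.5]
orientation: [-180.0, 0.0, 94.6]
contact_force: [-0.2, -0.6, 0.4]
width: 1.003
gripper_force: 0.0
t: 16.57
tcp_pos: [459.9, -6.4, 47.4]
orientation: [179.9, 0.0, 94.7]
contact_force: [-1.9, -0.0, 7.2]
width: 0.492
gripper_force: 60.6
t: 16.98
tcp_pos: [460.3, -6.4, 182.1]
orientation: [179.7, 0.0, 94.7]
contact_force: [0.9, -0.9, -1.4]
width: 0.491
gripper_force: 61.3
```

```bash
python3 -m pendant '[{"ax":0,"ay":0,"az":0,"x":-12,"y":-1.1,"z":0,"hand":1},{"ax":0,"ay":0,"az":0,"x":-28,"y":-1.1,"z":0,"hand":1},{"ax":0,"ay":0,"az":0,"x":-38,"y":-1.1,"z":0,"hand":1},{"ax":0,"ay":0,"az":0,"x":-38,"y":-1.1,"z":0,"hand":1},{"ax":0,"ay":0,"az":0,"x":-38,"y":-1.1,"z":0,"hand":1}]'
python3 -m pendant '[{"ax":0,"ay":0,"az":0,"x":-38,"y":-1.1,"z":0,"hand":1},{"ax":0,"ay":0,"az":0,"x":-38,"y":-1.1,"z":0,"hand":1},{"ax":0,"ay":0,"az":0,"x":-38,"y":-1.1,"z":0,"hand":1},{"ax":0,"ay":0,"az":0,"x":-38,"y":-1.1,"z":0,"hand":1},{"ax":0,"ay":0,"az":0,"x":-38,"y":-1.1,"z":0,"hand":1}]'
python3 -m pendant '[{"ax":0,"ay":0,"az":0,"x":-30,"y":-1.1,"z":0,"hand":1},{"ax":0,"ay":0,"az":0,"x":-13,"y":-1.1,"z":0,"hand":1},{"ax":0,"ay":0,"az":0,"x":-4.4,"y":-1.5,"z":0,"hand":1},{"ax":0,"ay":0,"az":2.4,"x":0,"y":0,"z":0,"hand":1},{"ax":0,"ay":0,"az":2.4,"x":0,"y":0,"z":0,"hand":1}]'
python3 -m pendant '[{"ax":0,"ay":0,"az":0,"x":0,"y":0,"z":0,"hand":1},{"ax":0,"ay":0,"az":0,"x":0,"y":0,"z":0,"hand":1}]'
```

```text
t: 17.4
tcp_pos: [466.2, -161.8, 177.4]
orientation: [179.9, 0.0, 94.7]
contact_force: [0.4, 0.6, -0.6]
width: 0.489
gripper_force: 61.3
t: 17.82
tcp_pos: [476.2, -352.1, 177.1]
orientation: [180.0, 0.0, 94.7]
contact_force: [-0.1, 0.2, -0.3]
width: 0.49
gripper_force: 61.3
t: 18.23
tcp_pos: [476.6, -397.1, 176.7]
orientation: [-180.0, -0.0, 89.8]
contact_force: [-0.1, -0.4, -1.9]
width: 0.493
gripper_force: 61.2
t: 18.4
tcp_pos: [476.9, -396.8, 176.8]
orientation: [180.0, 0.0, 90.0]
contact_force: [0.7, 0.0, -1.2]
width: 0.488
gripper_force: 61.2
```

```bash
python3 -m pendant '[{"ax":0,"ay":0,"az":0,"x":0,"y":0,"z":12,"hand":1},{"ax":0,"ay":0,"az":0,"x":0,"y":0,"z":26,"hand":1},{"ax":0,"ay":0,"az":0,"x":0,"y":0,"z":30,"hand":1},{"ax":0,"ay":0,"az":0,"x":0,"y":0,"z":26,"hand":1},{"ax":0,"ay":0,"az":0,"x":0,"y":0,"z":16,"hand":1}]'
python3 -m pendant '[{"ax":0,"ay":0,"az":0,"x":0,"y":0,"z":10,"hand":1},{"ax":0,"ay":0,"az":0,"x":0,"y":0,"z":6,"hand":1},{"ax":0,"ay":0,"az":0,"x":0,"y":0,"z":3,"hand":1},{"ax":0,"ay":0,"az":0,"x":0,"y":0,"z":1,"hand":1},{"ax":0,"ay":0,"az":0,"x":0,"y":0,"z":0,"hand":1}]'
python3 -m pendant '[{"ax":0,"ay":0,"az":0,"x":0,"y":0,"z":0,"hand":1},{"ax":0,"ay":0,"az":0,"x":0,"y":0,"z":0,"hand":1}]'
```

```text
t: 18.82
tcp_pos: [475.8, -396.2, 62.4]
orientation: [-179.9, -0.1, 90.0]
contact_force: [-0.1, 0.2, -1.6]
width: 0.491
gripper_force: 61.2
t: 19.23
tcp_pos: [477.2, -398.0, 47.6]
orientation: [179.9, 0.1, 89.9]
contact_force: [0.3, -0.7, -1.5]
width: 0.493
gripper_force: 61.3
t: 19.4
tcp_pos: [477.2, -398.1, 47.5]
orientation: [179.9, 0.1, 89.9]
contact_force: [-0.9, 0.2, 4.7]
width: 0.49
gripper_force: 61.9
```

```bash
python3 -m pendant '[{"ax":0,"ay":0,"az":0,"x":0,"y":0,"z":0,"hand":0.2},{"ax":0,"ay":0,"az":0,"x":0,"y":0,"z":0,"hand":-0.3},{"ax":0,"ay":0,"az":0,"x":0,"y":0,"z":0,"hand":-1},{"ax":0,"ay":0,"az":0,"x":0,"y":0,"z":0,"hand":-1},{"ax":0,"ay":0,"az":0,"x":0,"y":0,"z":0,"hand":-1}]'
python3 -m pendant '[{"ax":0,"ay":0,"az":0,"x":0,"y":0,"z":-15,"hand":-1},{"ax":0,"ay":0,"az":0,"x":0,"y":0,"z":-30,"hand":-1},{"ax":0,"ay":0,"az":0,"x":0,"y":0,"z":-40,"hand":-1},{"ax":0,"ay":0,"az":0,"x":0,"y":0,"z":-40,"hand":-1},{"ax":0,"ay":0,"az":0,"x":0,"y":0,"z":-29,"hand":-1}]'
python3 -m pendant '[{"ax":0,"ay":0,"az":0,"x":12,"y":-1.6,"z":0,"hand":-1},{"ax":0,"ay":0,"az":0,"x":28,"y":-1.6,"z":0,"hand":-1},{"ax":0,"ay":0,"az":0,"x":39,"y":-1.6,"z":0,"hand":-1},{"ax":0,"ay":0,"az":0,"x":39,"y":-1.6,"z":0,"hand":-1},{"ax":0,"ay":0,"az":0,"x":39,"y":-1.6,"z":0,"hand":-1}]'
python3 -m pendant '[{"ax":0,"ay":0,"az":0,"x":39,"y":-1.6,"z":0,"hand":-1},{"ax":0,"ay":0,"az":0,"x":39,"y":-1.6,"z":0,"hand":-1},{"ax":0,"ay":0,"az":0,"x":39,"y":-1.6,"z":0,"hand":-1},{"ax":0,"ay":0,"az":0,"x":39,"y":-1.6,"z":0,"hand":-1},{"ax":0,"ay":0,"az":0,"x":39,"y":-1.6,"z":0,"hand":-1}]'
python3 -m pendant '[{"ax":0,"ay":0,"az":0,"x":39,"y":-1.6,"z":0,"hand":-1},{"ax":0,"ay":0,"az":0,"x":39,"y":-1.6,"z":0,"hand":-1},{"ax":0,"ay":0,"az":0,"x":18,"y":-1.6,"z":0,"hand":-1},{"ax":0,"ay":0,"az":0,"x":6.9,"y":-1,"z":0,"hand":-1},{"ax":0,"ay":0,"az":-4.8,"x":0,"y":0,"z":0,"hand":-1}]'
python3 -m pendant '[{"ax":0,"ay":0,"az":0,"x":0,"y":0,"z":0,"hand":-1},{"ax":0,"ay":0,"az":0,"x":0,"y":0,"z":0,"hand":-1},{"ax":0,"ay":0,"az":0,"x":0,"y":0,"z":0,"hand":-1}]'
```

```text
t: 19.82
tcp_pos: [476.7, -397.6, 46.2]
orientation: [-180.0, -0.0, 89.9]
contact_force: [0.6, -0.3, -0.2]
width: 0.996
gripper_force: 0.0
t: 20.23
tcp_pos: [477.0, -397.8, 204.0]
orientation: [179.9, 0.1, 89.9]
contact_force: [1.5, -0.4, 0.7]
width: 0.997
gripper_force: 0.0
t: 20.65
tcp_pos: [468.5, -239.2, 200.0]
orientation: [-180.0, -0.0, 89.8]
contact_force: [0.6, 1.1, 0.8]
width: 1.002
gripper_force: 0.0
t: 21.07
tcp_pos: [460.8, -43.9, 200.3]
orientation: [180.0, 0.0, 89.9]
contact_force: [1.5, -0.1, -1.0]
width: 1.002
gripper_force: 0.0
t: 21.48
tcp_pos: [455.5, 58.6, 200.2]
orientation: [-180.0, -0.0, 94.7]
contact_force: [0.3, -0.5, 0.5]
width: 0.999
gripper_force: 0.0
t: 21.73
tcp_pos: [455.9, 56.6, 200.3]
orientation: [-180.0, 0.0, 94.5]
contact_force: [-0.5, 0.3, -0.4]
width: 1.0
gripper_force: 0.0
```

```bash
python3 -m pendant '[{"ax":0,"ay":0,"az":0,"x":0,"y":0,"z":10,"hand":-1},{"ax":0,"ay":0,"az":0,"x":0,"y":0,"z":20,"hand":-1},{"ax":0,"ay":0,"az":0,"x":0,"y":0,"z":25,"hand":-1},{"ax":0,"ay":0,"az":0,"x":0,"y":0,"z":25,"hand":-1},{"ax":0,"ay":0,"az":0,"x":0,"y":0,"z":25,"hand":-1}]'
python3 -m pendant '[{"ax":0,"ay":0,"az":0,"x":0,"y":0,"z":25,"hand":-1},{"ax":0,"ay":0,"az":0,"x":0,"y":0,"z":16,"hand":-1},{"ax":0,"ay":0,"az":0,"x":0,"y":0,"z":8,"hand":-1},{"ax":0,"ay":0,"az":0,"x":0,"y":0,"z":0,"hand":-1},{"ax":0,"ay":0,"az":0,"x":0,"y":0,"z":0,"hand":-1}]'
python3 -m pendant '[{"ax":0,"ay":0,"az":0,"x":0,"y":0,"z":0,"hand":1},{"ax":0,"ay":0,"az":0,"x":0,"y":0,"z":0,"hand":1},{"ax":0,"ay":0,"az":0,"x":0,"y":0,"z":0,"hand":1},{"ax":0,"ay":0,"az":0,"x":0,"y":0,"z":0,"hand":1},{"ax":0,"ay":0,"az":0,"x":0,"y":0,"z":0,"hand":1}]'
python3 -m pendant '[{"ax":0,"ay":0,"az":0,"x":0,"y":0,"z":-10,"hand":1},{"ax":0,"ay":0,"az":0,"x":0,"y":0,"z":-30,"hand":1},{"ax":0,"ay":0,"az":0,"x":0,"y":0,"z":-40,"hand":1},{"ax":0,"ay":0,"az":0,"x":0,"y":0,"z":-35,"hand":1},{"ax":0,"ay":0,"az":0,"x":0,"y":0,"z":-15,"hand":1}]'
```

```text
t: 22.15
tcp_pos: [455.5, 56.8, 93.5]
orientation: [-180.0, 0.0, 94.6]
contact_force: [0.7, -0.3, -0.6]
width: 0.998
gripper_force: 0.0
t: 22.57
tcp_pos: [456.0, 57.1, 46.6]
orientation: [-180.0, 0.0, 94.6]
contact_force: [1.1, -0.4, 0.2]
width: 0.998
gripper_force: 0.0
t: 22.98
tcp_pos: [456.4, 57.3, 47.4]
orientation: [179.9, 0.0, 94.7]
contact_force: [-1.5, -0.9, 8.3]
width: 0.493
gripper_force: 60.8
t: 23.4
tcp_pos: [456.7, 57.4, 182.1]
orientation: [179.7, 0.0, 94.7]
contact_force: [-0.4, 0.6, 0.0]
width: 0.492
gripper_force: 61.5
```

```bash
python3 -m pendant '[{"ax":0,"ay":0,"az":0,"x":-12,"y":-1.3,"z":0,"hand":1},{"ax":0,"ay":0,"az":0,"x":-28,"y":-1.3,"z":0,"hand":1},{"ax":0,"ay":0,"az":0,"x":-39,"y":-1.4,"z":0,"hand":1},{"ax":0,"ay":0,"az":0,"x":-39,"y":-1.4,"z":0,"hand":1},{"ax":0,"ay":0,"az":0,"x":-39,"y":-1.4,"z":0,"hand":1}]'
python3 -m pendant '[{"ax":0,"ay":0,"az":0,"x":-39,"y":-1.4,"z":0,"hand":1},{"ax":0,"ay":0,"az":0,"x":-39,"y":-1.4,"z":0,"hand":1},{"ax":0,"ay":0,"az":0,"x":-39,"y":-1.4,"z":0,"hand":1},{"ax":0,"ay":0,"az":0,"x":-39,"y":-1.4,"z":0,"hand":1},{"ax":0,"ay":0,"az":0,"x":-39,"y":-1.4,"z":0,"hand":1}]'
python3 -m pendant '[{"ax":0,"ay":0,"az":0,"x":-39,"y":-1.4,"z":0,"hand":1},{"ax":0,"ay":0,"az":0,"x":-39,"y":-1.4,"z":0,"hand":1},{"ax":0,"ay":0,"az":0,"x":-39,"y":-1.4,"z":0,"hand":1},{"ax":0,"ay":0,"az":0,"x":-30,"y":-1.3,"z":0,"hand":1},{"ax":0,"ay":0,"az":0,"x":-16,"y":-1.2,"z":0,"hand":1}]'
python3 -m pendant '[{"ax":0,"ay":0,"az":0,"x":-5.7,"y":-1.2,"z":0,"hand":1},{"ax":0,"ay":0,"az":2.4,"x":0,"y":0,"z":0,"hand":1},{"ax":0,"ay":0,"az":2.4,"x":0,"y":0,"z":0,"hand":1},{"ax":0,"ay":0,"az":0,"x":0,"y":0,"z":0,"hand":1},{"ax":0,"ay":0,"az":0,"x":0,"y":0,"z":0,"hand":1}]'
```

```text
t: 23.82
tcp_pos: [461.5, -101.2, 177.3]
orientation: [179.9, 0.0, 94.7]
contact_force: [1.3, 0.5, -1.8]
width: 0.495
gripper_force: 61.4
t: 24.23
tcp_pos: [470.4, -296.7, 177.2]
orientation: [180.0, 0.0, 94.7]
contact_force: [0.5, 0.1, -1.0]
width: 0.492
gripper_force: 61.4
t: 24.65
tcp_pos: [476.9, -460.8, 176.5]
orientation: [-180.0, 0.0, 94.6]
contact_force: [0.6, -0.4, -1.1]
width: 0.493
gripper_force: 61.4
t: 25.07
tcp_pos: [476.9, -462.8, 176.8]
orientation: [180.0, 0.0, 90.0]
contact_force: [-0.8, 0.8, -1.0]
width: 0.49
gripper_force: 61.4
```

```bash
python3 -m pendant '[{"ax":0,"ay":0,"az":0,"x":0,"y":0,"z":12,"hand":1},{"ax":0,"ay":0,"az":0,"x":0,"y":0,"z":26,"hand":1},{"ax":0,"ay":0,"az":0,"x":0,"y":0,"z":30,"hand":1},{"ax":0,"ay":0,"az":0,"x":0,"y":0,"z":26,"hand":1},{"ax":0,"ay":0,"az":0,"x":0,"y":0,"z":16,"hand":1}]'
python3 -m pendant '[{"ax":0,"ay":0,"az":0,"x":0,"y":0,"z":10,"hand":1},{"ax":0,"ay":0,"az":0,"x":0,"y":0,"z":6,"hand":1},{"ax":0,"ay":0,"az":0,"x":0,"y":0,"z":3,"hand":1},{"ax":0,"ay":0,"az":0,"x":0,"y":0,"z":1,"hand":1},{"ax":0,"ay":0,"az":0,"x":0,"y":0,"z":0,"hand":1}]'
python3 -m pendant '[{"ax":0,"ay":0,"az":0,"x":0,"y":0,"z":0,"hand":1},{"ax":0,"ay":0,"az":0,"x":0,"y":0,"z":0,"hand":1}]'
```

```text
t: 25.48
tcp_pos: [475.9, -462.0, 62.3]
orientation: [-179.9, -0.1, 90.0]
contact_force: [-0.2, 0.9, -2.6]
width: 0.493
gripper_force: 61.4
t: 25.9
tcp_pos: [477.1, -463.8, 47.5]
orientation: [179.9, 0.1, 89.9]
contact_force: [1.0, -0.3, -1.7]
width: 0.494
gripper_force: 61.4
t: 26.07
tcp_pos: [477.2, -463.9, 47.4]
orientation: [179.9, 0.1, 89.9]
contact_force: [-0.4, 0.4, 4.6]
width: 0.497
gripper_force: 62.1
```

Release, lift, move aside to the left and check.

```bash
python3 -m pendant '[{"ax":0,"ay":0,"az":0,"x":0,"y":0,"z":0,"hand":0.2},{"ax":0,"ay":0,"az":0,"x":0,"y":0,"z":0,"hand":-0.3},{"ax":0,"ay":0,"az":0,"x":0,"y":0,"z":0,"hand":-1},{"ax":0,"ay":0,"az":0,"x":0,"y":0,"z":0,"hand":-1},{"ax":0,"ay":0,"az":0,"x":0,"y":0,"z":0,"hand":-1}]'
python3 -m pendant '[{"ax":0,"ay":0,"az":0,"x":0,"y":0,"z":-15,"hand":-1},{"ax":0,"ay":0,"az":0,"x":0,"y":0,"z":-30,"hand":-1},{"ax":0,"ay":0,"az":0,"x":0,"y":0,"z":-40,"hand":-1},{"ax":0,"ay":0,"az":0,"x":0,"y":0,"z":-40,"hand":-1},{"ax":0,"ay":0,"az":0,"x":0,"y":0,"z":-29,"hand":-1}]'
for i in 1; do python3 -m pendant '[{"ax":0,"ay":0,"az":0,"x":39,"y":-2,"z":0,"hand":-1},{"ax":0,"ay":0,"az":0,"x":39,"y":-2,"z":0,"hand":-1},{"ax":0,"ay":0,"az":0,"x":39,"y":-2,"z":0,"hand":-1},{"ax":0,"ay":0,"az":0,"x":39,"y":-2,"z":0,"hand":-1},{"ax":0,"ay":0,"az":0,"x":39,"y":-2,"z":0,"hand":-1}]'; done
python3 -m pendant '[{"ax":0,"ay":0,"az":0,"x":39,"y":-2,"z":0,"hand":-1},{"ax":0,"ay":0,"az":0,"x":39,"y":-2,"z":0,"hand":-1},{"ax":0,"ay":0,"az":0,"x":39,"y":-2,"z":0,"hand":-1},{"ax":0,"ay":0,"az":0,"x":39,"y":-2,"z":0,"hand":-1},{"ax":0,"ay":0,"az":0,"x":39,"y":-2,"z":0,"hand":-1}]'
python3 -m pendant '[{"ax":0,"ay":0,"az":0,"x":39,"y":-2,"z":0,"hand":-1},{"ax":0,"ay":0,"az":0,"x":39,"y":-2,"z":0,"hand":-1},{"ax":0,"ay":0,"az":0,"x":39,"y":-2,"z":0,"hand":-1},{"ax":0,"ay":0,"az":0,"x":39,"y":-2,"z":0,"hand":-1},{"ax":0,"ay":0,"az":0,"x":0,"y":0,"z":0,"hand":-1}]'
python3 -m pendant '[{"ax":0,"ay":0,"az":0,"x":0,"y":0,"z":0,"hand":-1},{"ax":0,"ay":0,"az":0,"x":0,"y":0,"z":0,"hand":-1}]'
python3 - <<'E'
from h import *
im,d=imaging.capture("top"); P=cloud("top",d);hsv=cv2.cvtColor(im,cv2.COLOR_BGR2HSV)
a=cv2.resize(im[95:205,270:415],None,fx=3,fy=3); 
for n,lo,hi in(("blue",100,130),("green",45,85),("red",-1,8),("yellow",24,35)):
    m=(P[...,2]>92)&(P[...,2]<112)&(hsv[...,0]>=lo)&(hsv[...,0]<=hi)&(hsv[...,1]>150)&(P[...,0]>430)&(P[...,0]<530); Q=P[m]
    if len(Q)>30: print(n,len(Q),np.median(Q,0).round(1))
im,d=imaging.capture("side"); b=cv2.resize(im[120:290,130:330],None,fx=2,fy=2)
c=np.zeros((max(a.shape[0],b.shape[0]),0,3),np.uint8)
c=np.hstack([cv2.copyMakeBorder(k,0,max(a.shape[0],b.shape[0])-k.shape[0],0,0,cv2.BORDER_CONSTANT) for k in(a,b)])
cv2.imwrite("pics/end.png",cv2.resize(c,None,fx=.9,fy=.9))
E
```

```text
t: 26.48
tcp_pos: [476.7, -463.4, 46.1]
orientation: [-180.0, -0.0, 89.9]
contact_force: [-0.2, -0.5, 0.5]
width: 1.001
gripper_force: 0.0
t: 26.9
tcp_pos: [476.9, -463.6, 205.5]
orientation: [179.9, 0.1, 89.9]
contact_force: [0.7, -0.1, 0.8]
width: 0.999
gripper_force: 0.0
t: 27.32
tcp_pos: [466.6, -266.8, 201.5]
orientation: [180.0, 0.0, 89.9]
contact_force: [0.9, 0.1, 1.2]
width: 1.0
gripper_force: 0.0
t: 27.73
tcp_pos: [456.9, -71.7, 201.6]
orientation: [179.9, 0.0, 89.9]
contact_force: [1.5, -0.0, 0.1]
width: 0.998
gripper_force: 0.0
t: 28.15
tcp_pos: [449.0, 87.9, 201.6]
orientation: [179.9, -0.1, 90.2]
contact_force: [0.6, -0.5, 0.1]
width: 1.0
gripper_force: 0.0
t: 28.32
tcp_pos: [449.8, 82.6, 201.1]
orientation: [180.0, 0.0, 89.9]
contact_force: [0.5, 0.3, 0.8]
width: 0.999
gripper_force: 0.0
blue 277 [ 474.2 -462.3  101.3]
green 244 [ 474.4 -396.8  102.4]
red 259 [ 475.4 -331.1  102. ]
yellow 265 [ 473.7 -265.4  101.9]
```

View pics/end.png

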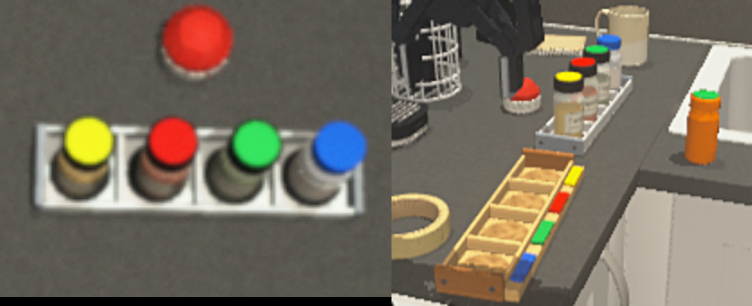

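The new rack now reads yellow, red, green, blue from the left. All four jars stand upright with their caps at z≈102, each within 3 mm of its cell centre.

```bash
python3 -c "from bench import order; print(order.finish_job())"
```

```text
the job is handed in; nothing more can be done
None
```

All four jars are in the new rack in reverse order (yellow, red, green, blue from the left), upright and released, and the job was handed in at about 28 s; handing in returned no verdict.

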